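Find the high spot of a worn grindstone with a dial gauge

ROBOT

A 7-joint arm with a two-finger parallel gripper is mounted at the origin on the work surface. World frame = base frame: x ahead of the robot, y to its left, z up, the work surface at z = 0. Lengths are in m, angles in rad, forces in N, time in s.
With the tool pointing down it reaches from about 0.4 to 0.85 m from the base axis. Payload 10.4 kg.
Tool frame: the origin (TCP) lies at the very end of the fingers, on their centre line; the grasp point (between the pads) lies 19 mm behind it; z points along the fingers, y is the line along which they close (so a half turn about z gives the same grasp; the last joint's range is limited). The gripper opens to 85 mm and grips with 20 to 120 N. Pads are 22 mm wide; open, the fingers measure 114 mm over their backs; the gripper's body (76 mm by 85 mm) begins 54 mm behind the grasp point. The pads swing forward as they close: fully open they stand 13 mm farther back than shut.
Start: joints at [1.171, 0.332, -0.065, 1.46, 0.022, 1.35, -0.088], TCP at [0.23, -0.581, 0.21] pointing down, gripper open.
Joint ranges: [-2.6, 2.6], [-0.5, 2.12], [-1.47, 1.34], [0.16, 2.42], [-1.27, 4.41], [0.06, 2.06], [-2.6, 2.6]. Speed limits (rad/s): [2.22, 2.22, 2.79, 2.79, 3.14, 3.14, 3.14].

INTERFACE

Orientations are given as a 3x3 rotation matrix whose columns are the frame's x, y, z axes.
In Python, from bench import bot gives the robot as it stands.
- The arm moves only by the tool apply_moves, never from a script. Its argument "series" is one flat list of numbers, 7 for each row, row after row: the gripper command: -1 is shut, 1 is fully open, values between are in proportion, then the shift along the tool's x, y, z in units of 25 cm (1.0 is 25 cm), then the turn, a rotation vector about the tool's x, y, z in units of 360 degrees (1.0 is 360 degrees). A call has 1 to 20 rows; each row shifts and turns the commanded pose from where the row before left it, along the tool's axes as they then stand; what a row does not reach is not made up. A row lasts 1/8 s, in which the tool goes at most 62.5 mm and 10.7 degrees, less where a joint would pass 70% of its speed; a pose out of reach is approached as far as the arm can. A call with a number of a shift or a turn outside -1 to 1 is refused whole. A call with a gripper value outside its range is refused whole. The fingers move at their own pace and stop on an object; "newtons" is the grip in N (left out, the last holds). Time passes only in rows, so rows that do not move let the fingers close. It gives the time, the measured TCP pose, the force, the opening and the grip force at its end, in the units of the state.
- bot.sense(): the state, without advancing time (a new reading comes with each control period).
- bot.capture(name): name is "scene" or "top" or "wrist"; returns a dict with "image" (420x560x3 uint8, blue, green, red), "intrinsics" (3x3 intrinsics, pixels), "world_from_camera" (4x4, takes a point from camera to world coordinates). Camera axes: x right, y up, looking along -z (the intrinsics and any distortion apply to the point x, -y, -z); pixel columns grow to the right and rows downward; lengths in m; the calibration is good to about 2 mm. A picture is of the moment at which its call begins. There is no depth.
- bot.sign_off(): hands the job in; it is judged then, once.
Trained networks look in a picture, given as the dict that the camera call returned (one of the last four; its "shot" number tells which), for a name from the list of things; names that differ only in an ending like _2 or _b are one class to them, and where a whole thing is asked for, a point or a joint stands for the part that bears it (a point fixed in the world has none). Each returns a list of dicts, best first, with "score" (0 to 1); they miss things now and then, are a little off and sometimes report something else, mostly with a low value. They report only what shows in the picture. A call takes as long as a camera call.
- bot.search_frame(picture, name): "location" ([column, row] in pixels, amid what is visible of it).
- bot.tip_of(picture, name): "location" ([column, row] in pixels: a listed point, or the origin of a listed thing).
The state is a dict: "time": time; "joints": joint angles; "joint_velocities": joint speeds; "tau": joint torques, N m; "position": TCP position; "ee_rot": TCP orientation; "ft_force": force on the tool from outside, world axes, zero at the start; "moment": the same for the moment, N m; "gripper_width": finger opening in m; "grasp_force": force on a finger pad.
Only numpy, scipy, OpenCV 4.12 (cv2) and the standard library are available. Lean on these libraries where they do the work, as an engineer would, in place of code of your own. Each camera call takes 0.05 s, during which the arm holds its last target. There are 200 camera calls.

TASK

Slide the dial gauge (it has an orange handle) gently up to the worn grindstone until the plunger bears on the rim and the needle stands at the red mid-scale mark (within one mark either side). Then turn the stone (it has a wooden crank knob) to find the high spot of the rim, where the gauge reads highest, and leave the stone standing there, the plunger still bearing on the high spot, with hands off. Never push the plunger to its end stop, and do not disturb the whetstone, the tin or the screwdriver.

Things in the scene. Friction and masses are not known exactly. Their poses are not given: they have to be found in the camera images.
- stand: Green truing stand: plate 150 x 330 x 14 mm fixed to the bench, place and yaw vary. Origin on the bench under the vertical spindle; z up. The plate spans x -75 to +75, y -250 to +80 mm. The gauge slides along the stand's y axis on the -y side of the stone; +y is towards the stone.
- crank: The turning part: steel flange, red crank arm, wooden knob, with the stone clamped on. Origin on the spindle axis at bench height, z up; its x points from the spindle to the knob, so its yaw is the crank angle. Turns either way without limit against 0.05 N m of friction and stays where left. Flange top 80 mm, arm top 86 mm above the bench.
- stone_axis (a point): Point on the spindle axis at the stone's mid height, 62.5 mm up. The brown stone is a disc 130 mm across, 25 mm thick (50 to 75 mm up), worn off-centre: its edge runs 61 to 69 mm from the axis in one smooth rise and fall a turn, so it has a single high spot. Where that lies relative to the knob differs each time and is not in these poses; the gauge tells.
- knob_grip (a point): Centre of the upright wooden crank knob, 112 mm above the bench: 22 mm diameter, 44 mm tall (90 to 134 mm up), its axis 43 mm from the spindle axis. It spins freely on its pin, so a hand can hold it without turning while going round the spindle.
- handle (a point): Orange upright handle of the gauge carriage, point 105 mm above the bench to grasp at: 24 mm wide (stand's x) by 22 mm (stand's y), top 127 mm up. It stands 47 mm behind the dial centre, away from the stone. Axes as the stand's. The carriage slides only along the stand's y, 75 mm stroke, 8 N of friction, and stays where left.
- plunger: Sprung plunger with a brass ball end 10 mm across, 62.5 mm above the bench, pointing along the stand's +y at the spindle. Origin at the very tip; axes as the stand's. Free, the tip is 113 mm ahead of the handle point. It gives 25 mm: about 1 N at first touch, 3 N at half travel, 5 N at the end, then a hard stop.
- dial (a point): Centre of the gauge's round white face (60 mm case, face up, 77 mm above the bench). 11 marks, 30 degrees (2.5 mm of plunger) apart; the wide red middle mark is on the side of the stone. A thin black needle points 150 degrees anticlockwise of the red mark when the plunger is free, and at the stone at mid-scale.
- needle (a joint): Angle of the gauge's needle, rad: 0 with the plunger free, growing clockwise seen from above by 0.2094 (12 degrees) per mm that the plunger is pushed in; 2.62 (12.5 mm) at the red mid-scale mark, 5.24 (25 mm) at the end stop.
- whetstone: Grey whetstone lying on the bench beyond the stone, 150 x 50 x 25 mm, loose; origin under its centre. Not to be disturbed.
- tin: Closed tin with a yellow label, 60 mm diameter, 75 mm tall, loose; origin under its centre. Not to be disturbed.
- driver: Screwdriver with a green handle lying on the bench along its own x, loose; origin under its centre. Not to be disturbed.

How it is judged:
By the outcome, as a careful person would: the job done as asked, in the order asked, and still so for the second after the job is handed in, with the robot touching nothing.
It also fails if it takes over 72 s, if anything falls off the work surface, if the arm or the gripper's body presses on something with over 40 N, if the wrist force passes 120 N, or if a joint passes its speed limit or range.

## Working session

There is one attempt and no reset: what is moved stays moved. The work goes in short steps, Python scripts to look and compute and a tool call to move; the robot and the scene stay as the last step left them, time stands still between calls to the robot, and variables do not carry over. Pictures are saved under pics/ and viewed, at most 10 in all, crops included, and the job is handed in when it is done.

Besides the shell and the picture viewer there is one more tool, called after "Call:" in YAML: its name, and indented under it one key for each argument. apply_moves: Moves the arm, as the interface text tells. Its arguments: {"type":"object","properties":{"series":{"type":"array","items":{"type":"number"}},"newtons":{"type":"number"}},"required":["series"]}

```bash
mkdir -p pics; cat > h.py <<'E'
import numpy as np, cv2
from bench import bot
def ray(p,uv):
    K=np.array(p["intrinsics"]);T=np.array(p["world_from_camera"])
    d=np.linalg.inv(K)@[uv[0],uv[1],1]; d=T[:3,:3]@[d[0],-d[1],-d[2]]
    return T[:3,3],d
def at(p,uv,z):
    o,d=ray(p,uv); return o+d*(z-o[2])/d[2]
def proj(p,X):
    K=np.array(p["intrinsics"]);T=np.array(p["world_from_camera"])
    c=T[:3,:3].T@(np.array(X)-T[:3,3]); c=K@[c[0],-c[1],-c[2]]; return c[:2]/c[2]
Z=dict(stand=0,crank=0,stone_axis=.0625,knob_grip=.112,handle=.105,plunger=.0625,dial=.077,whetstone=0,tin=0,driver=0)
E
python3 - <<'E'
from h import *
s=bot.sense();print(s["time"],s["position"],np.round(s["ee_rot"],3).tolist(),s["gripper_width"])
for c in("top","scene"):
    p=bot.capture(c);cv2.imwrite(f"pics/{c}0.png",p["image"]);print(c,p["shot"],np.round(p["world_from_camera"],2).tolist())
    for n in Z:
        r=bot.tip_of(p,n)
        for q in r[:2]:print(n,np.round(q["location"],1),round(q["score"],2),np.round(at(p,q["location"],Z[n]),4))
E
```

```text
0.0 [ 0.22981705 -0.58076414  0.20890975] [[0.93, 0.368, -0.001], [0.368, -0.93, 0.001], [-0.0, -0.001, -1.0]] 0.08517308718949286
top 1 [[0.2, 0.95, -0.24, 0.42], [-0.98, 0.2, -0.05, 0.07], [0.0, 0.24, 0.97, 0.82], [0.0, 0.0, 0.0, 1.0]]
stand [275.3 239.9] 0.66 [0.554  0.0821 0.    ]
crank [275.6 240.3] 0.74 [0.5533 0.0813 0.    ]
crank [274.3 240.1] 0.27 [0.5531 0.0841 0.    ]
stone_axis [275.  233.5] 0.6 [0.5568 0.0844 0.0625]
stone_axis [269.  309.5] 0.31 [0.4095 0.0665 0.0625]
knob_grip [287.2 210.1] 0.52 [0.5973 0.0696 0.112 ]
handle [384.5 276.1] 0.68 [ 0.5119 -0.131   0.105 ]
dial [358.2 269.5] 0.81 [ 0.5176 -0.0874  0.077 ]
whetstone [208.8 218. ] 0.85 [0.5721 0.2351 0.    ]
tin [335.2 207.6] 0.98 [ 0.6516 -0.0338  0.    ]
driver [269.2 311.2] 0.67 [0.405 0.065 0.   ]
scene 2 [[0.82, -0.49, 0.3, 0.84], [0.58, 0.69, -0.44, -0.27], [0.01, 0.53, 0.85, 0.82], [0.0, 0.0, 0.0, 1.0]]
stand [260.3 243.6] 0.76 [0.5507 0.0861 0.    ]
crank [264.5 245.5] 0.93 [0.559  0.0873 0.    ]
stone_axis [263.5 225.3] 0.67 [0.5561 0.0903 0.0625]
knob_grip [277.1 227.9] 0.64 [0.5943 0.0756 0.112 ]
knob_grip [259.8 227.4] 0.6 [0.572  0.0607 0.112 ]
handle [146.3 299.9] 0.62 [ 0.5088 -0.1292  0.105 ]
plunger [210.5 267. ] 0.44 [ 0.5335 -0.0208  0.0625]
dial [176.5 289.5] 0.8 [ 0.5215 -0.0849  0.077 ]
dial [211.2 264.8] 0.29 [ 0.5377 -0.0219  0.077 ]
whetstone [316.2 189.6] 0.62 [0.5672 0.2409 0.    ]
whetstone [262.4 241.5] 0.16 [0.5512 0.0917 0.    ]
tin [270.3 329.7] 0.63 [ 0.6579 -0.0315  0.    ]
driver [189.4 211.8] 0.58 [0.4057 0.0639 0.    ]
```

View images.

```bash
python3 - <<'E'
import cv2,numpy as np
a=cv2.imread("pics/top0.png")[150:350,180:450];b=cv2.imread("pics/scene0.png")[150:370,100:370]
a=cv2.resize(a,(400,296),interpolation=cv2.INTER_CUBIC);b=cv2.resize(b,(400,326),interpolation=cv2.INTER_CUBIC)
o=np.zeros((326,800,3),np.uint8);o[:296,:400]=a;o[:,400:]=b;cv2.imwrite("pics/c0.png",o)
E
```

```text
(no output)
```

View pics/c0.png

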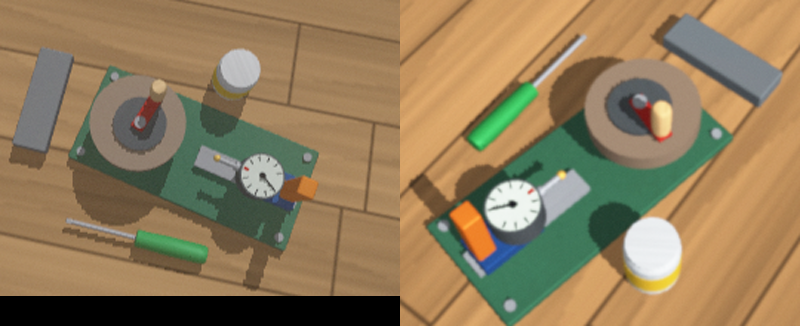

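Call:
apply_moves:
  series: [1, 0, 0, 0, 0, 0, -0.0262, 1, 0, 0, 0, 0, 0, -0.0262, 1, 0, 0, 0, 0, 0, -0.0262, 1, 0, 0, 0, 0, 0, -0.0262, 1, 0, 0, 0, 0, 0, -0.0262, 1, 0, 0, 0, 0, 0, -0.0262, 1, 0.166, 0.06, 0, 0, 0, 0, 1, 0.166, 0.06, 0, 0, 0, 0, 1, 0.166, 0.06, 0, 0, 0, 0, 1, 0.166, 0.06, 0, 0, 0, 0, 1, 0.166, 0.06, 0, 0, 0, 0, 1, 0.166, 0.06, 0, 0, 0, 0, 1, 0.166, 0.06, 0, 0, 0, 0, 1, 0.166, 0.06, 0, 0, 0, 0, 1, 0.166, 0.06, 0, 0, 0, 0, 1, 0.166, 0.06, 0, 0, 0, 0, 1, 0.166, 0.06, 0, 0, 0, 0, 1, 0.166, 0.06, 0, 0, 0, 0, 1, 0, 0, 0, 0, 0, 0, 1, 0, 0, 0, 0, 0, 0]

```text
time: 3.6
position: [0.5079, -0.1312, 0.2096]
ee_rot: [[0.205, 0.979, -0.0], [0.979, -0.205, -0.0], [-0.0, -0.0, -1.0]]
ft_force: [0.1, -0.0, -0.8]
gripper_width: 0.0854
grasp_force: 0.0
```

```bash
python3 - <<'E'
from h import *
s=bot.sense();print(s["time"],s["position"],np.round(s["ee_rot"],3).tolist(),s["gripper_width"],s["ft_force"])
for c in("wrist","top"):
    p=bot.capture(c);cv2.imwrite(f"pics/{c}1.png",p["image"])
    for n in ("handle","dial","stone_axis","knob_grip","plunger","stand"):
        for q in bot.tip_of(p,n)[:2]:print(c,n,np.round(q["location"],1),round(q["score"],2),np.round(at(p,q["location"],Z[n]),4))
E
```

```text
3.6 [ 0.50791574 -0.13120177  0.2096427 ] [[0.205, 0.979, -0.0], [0.979, -0.205, -0.0], [-0.0, -0.0, -1.0]] 0.08535961860390036 [ 0.10292073 -0.01151004 -0.794901  ]
wrist handle [278.6 206.2] 0.9 [ 0.5087 -0.1311  0.105 ]
wrist dial [280.8 142. ] 0.71 [ 0.5198 -0.0869  0.077 ]
wrist knob_grip [411.3  49.4] 0.68 [ 0.6163 -0.0426  0.112 ]
wrist plunger [278.4  53.4] 0.81 [ 0.5317 -0.0209  0.0625]
wrist plunger [414.3  48.6] 0.69 [ 0.6363 -0.0394  0.0625]
top handle [390.  275.9] 0.82 [ 0.5144 -0.1409  0.105 ]
top dial [355.8 268. ] 0.58 [ 0.5195 -0.0824  0.077 ]
top dial [272.5 230.6] 0.51 [0.5589 0.0902 0.077 ]
top stone_axis [272.8 231.7] 0.86 [0.5595 0.0895 0.0625]
top knob_grip [285.5 209.9] 0.66 [0.597  0.0729 0.112 ]
top plunger [325.3 257.7] 0.6 [ 0.5292 -0.023   0.0625]
top stand [272.6 239.4] 0.66 [0.5539 0.0881 0.    ]
```

View pics/wrist1.png

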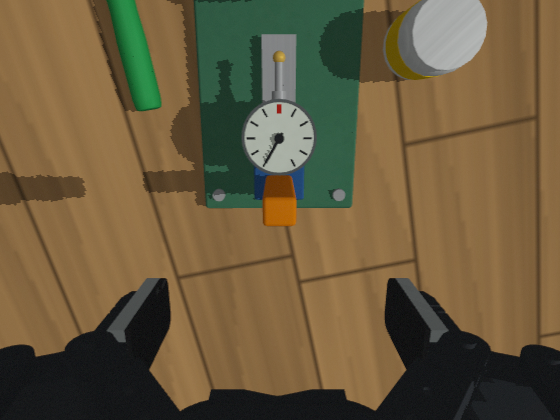

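Call:
apply_moves:
  series: [1, 0, 0.003, 0.124, 0, 0, 0, 1, 0, 0, 0.124, 0, 0, 0, 1, 0, 0, 0.124, 0, 0, 0, 1, 0, 0, 0.12, 0, 0, 0, 0, 0, 0, 0, 0, 0, 0, -0.5, 0, 0, 0, 0, 0, 0, -1, 0, 0, 0, 0, 0, 0, -1, 0, 0, 0, 0, 0, 0, -1, 0, 0, 0, 0, 0, 0, -1, 0, 0, 0, 0, 0, 0, -1, 0, 0, 0, 0, 0, 0, -1, 0, 0, 0, 0, 0, 0]
  newtons: 50

```text
time: 5.8
position: [0.5094, -0.1309, 0.0882]
ee_rot: [[0.205, 0.979, 0.001], [0.979, -0.205, -0.001], [-0.001, 0.001, -1.0]]
ft_force: [-3.0, 0.4, 7.3]
gripper_width: 0.0228
grasp_force: 49.6
```

Call:
apply_moves:
  series: [-1, 0.016, 0, 0, 0, 0, 0, -1, 0.016, 0, 0, 0, 0, 0, -1, 0.016, 0, 0, 0, 0, 0, -1, 0.016, 0, 0, 0, 0, 0, -1, 0.016, 0, 0, 0, 0, 0, -1, 0.016, 0, 0, 0, 0, 0, -1, 0.016, 0, 0, 0, 0, 0, -1, 0.016, 0, 0, 0, 0, 0, -1, 0.016, 0, 0, 0, 0, 0, -1, 0, 0, 0, 0, 0, 0, -1, 0, 0, 0, 0, 0, 0]

```text
time: 7.18
position: [0.5164, -0.0974, 0.0881]
ee_rot: [[0.206, 0.979, 0.001], [0.979, -0.206, -0.003], [-0.003, 0.001, -1.0]]
ft_force: [-5.6, -5.5, 9.2]
gripper_width: 0.0228
grasp_force: 49.8
```

```bash
cat >> h.py <<'E'
def dial(p,c,name,up=(0.206,0.978),r=.026):
    # rectify the dial face: red side (stone) up, 400 px
    ux=np.array([up[1],-up[0]]);up=np.array(up);R=.036
    P=[np.r_[np.array(c[:2])+R*(a*ux+b*up),.077] for a,b in((-1,1),(1,1),(1,-1),(-1,-1))]
    H=cv2.getPerspectiveTransform(np.float32([proj(p,x) for x in P]),np.float32([[0,0],[400,0],[400,400],[0,400]]))
    im=cv2.warpPerspective(p["image"],H,(400,400),flags=cv2.INTER_CUBIC);cv2.imwrite(name,im);return im
E
python3 - <<'E'
from h import *
s=bot.sense();h=s["position"];u=np.array([.206,.978])
o=[]
for c in("top","scene"):
    p=bot.capture(c);cv2.imwrite(f"pics/{c}2.png",p["image"])
    for n in ("dial","plunger","stone_axis"):
        for q in bot.tip_of(p,n)[:2]:print(c,n,np.round(q["location"],1),round(q["score"],2),np.round(at(p,q["location"],Z[n]),4))
    o.append(dial(p,h[:2]+.047*u,f"pics/d_{c}2.png"))
cv2.imwrite("pics/d2.png",np.hstack(o))
E
```

```text
top dial [284.5 207.8] 0.69 [0.6094 0.0758 0.077 ]
top dial [340.5 261.9] 0.56 [ 0.5251 -0.0515  0.077 ]
top plunger [308.7 247.9] 0.59 [0.5418 0.0127 0.0625]
top plunger [275.9 240.2] 0.33 [0.5438 0.08   0.0625]
top stone_axis [275.3 234.9] 0.62 [0.5541 0.0833 0.0625]
scene dial [194.  275.9] 0.67 [ 0.5283 -0.0521  0.077 ]
scene plunger [225.8 253.5] 0.42 [0.5381 0.0122 0.0625]
scene stone_axis [261.7 227.5] 0.91 [0.5562 0.0852 0.0625]
```

View pics/d2.png

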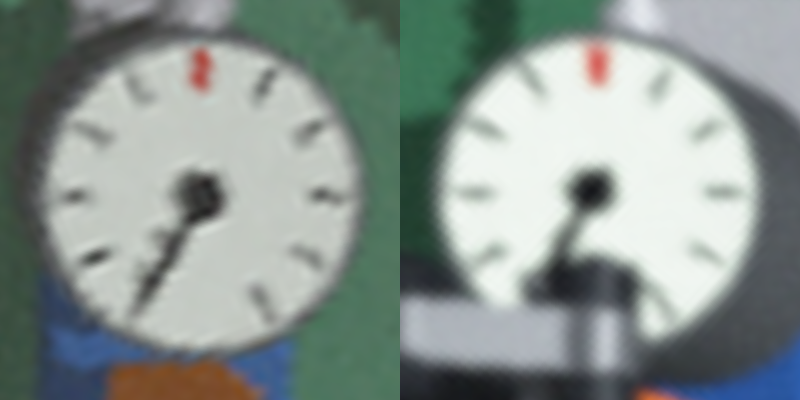

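Call:
apply_moves:
  series: [-1, 0.01, 0, 0, 0, 0, 0, -1, 0.01, 0, 0, 0, 0, 0, -1, 0.01, 0, 0, 0, 0, 0, -1, 0.01, 0, 0, 0, 0, 0, -1, 0, 0, 0, 0, 0, 0]

```text
time: 8.2
position: [0.5184, -0.0878, 0.0882]
ee_rot: [[0.206, 0.978, 0.0], [0.978, -0.206, -0.003], [-0.003, 0.001, -1.0]]
ft_force: [-5.5, -6.0, 9.0]
gripper_width: 0.0224
grasp_force: 49.8
```

```bash
cat >> h.py <<'E'
def needle(im):
    g=cv2.cvtColor(im,cv2.COLOR_BGR2GRAY)
    # hub centre: dark blob near middle
    m=(g[140:260,140:260]<60).astype(np.uint8); m=cv2.erode(m,np.ones((13,13)))
    ys,xs=np.nonzero(m); c=(xs.mean()+140,ys.mean()+140) if len(xs) else (202,196)
    pol=cv2.warpPolar(g,(160,720),c,160,cv2.WARP_POLAR_LINEAR)[:,40:112].astype(float)
    v=cv2.GaussianBlur(np.vstack([pol.mean(1)]*1).T,(1,9),0,borderType=cv2.BORDER_REFLECT).ravel()
    th=np.arange(720)/2.; w=np.clip(np.percentile(v,40)-v,0,None)
    k=np.argmin(v); d=(th-th[k]+180)%360-180; s=abs(d)<14
    a=th[k]+(w[s]*d[s]).sum()/w[s].sum()
    fromup=(a+90)%360            # clockwise from red
    deg=(fromup+150)%360
    return deg,deg/12.,c
def read(h,tag):
    u=np.array([.206,.978]);p=bot.capture("top")
    im=dial(p,np.array(h[:2])+.047*u,f"pics/d_{tag}.png");r=needle(im)
    print(tag,"needle deg %.1f mm %.2f"%(r[0],r[1]),np.round(r[2]));return p
E
python3 - <<'E'
from h import *
im=cv2.imread("pics/d_top2.png");print(needle(im))
s=bot.sense();print(s["position"],(s["position"][:2]-np.array([.5094,-.1309]))@[.206,.978]);read(s["position"],"a")
E
```

```text
(np.float64(2.7415867233114), np.float64(0.22846556027595), (np.float64(203.38732394366195), np.float64(198.40845070422534)))
[ 0.51835721 -0.08784315  0.08815246] 0.043954783690904886
a needle deg 0.7 mm 0.06 [202. 195.]
```

Call:
apply_moves:
  series: [-1, 0.008, 0, 0, 0, 0, 0, -1, 0.008, 0, 0, 0, 0, 0, -1, 0.008, 0, 0, 0, 0, 0, -1, 0, 0, 0, 0, 0, 0]

```text
time: 8.75
position: [0.5195, -0.0824, 0.0882]
ee_rot: [[0.207, 0.978, 0.0], [0.978, -0.207, -0.004], [-0.003, 0.001, -1.0]]
ft_force: [-5.9, -7.7, 9.6]
gripper_width: 0.023
grasp_force: 49.9
```

```bash
python3 - <<'E'
from h import *
s=bot.sense();print((s["position"][:2]-np.array([.5094,-.1309]))@[.206,.978]);read(s["position"],"b")
E
```

```text
0.049495688112334235
b needle deg 27.8 mm 2.32 [203. 196.]
```

Call:
apply_moves:
  series: [-1, 0.008, 0, 0, 0, 0, 0, -1, 0.008, 0, 0, 0, 0, 0, -1, 0.008, 0, 0, 0, 0, 0, -1, 0.008, 0, 0, 0, 0, 0, -1, 0.006, 0, 0, 0, 0, 0, -1, 0, 0, 0, 0, 0, 0, -1, 0, 0, 0, 0, 0, 0]

```text
time: 9.68
position: [0.5213, -0.0736, 0.0881]
ee_rot: [[0.207, 0.978, 0.0], [0.978, -0.207, -0.004], [-0.004, 0.001, -1.0]]
ft_force: [-7.0, -9.2, 9.3]
gripper_width: 0.0231
grasp_force: 50.0
```

```bash
python3 - <<'E'
from h import *
s=bot.sense();print((s["position"][:2]-np.array([.5094,-.1309]))@[.206,.978]);read(s["position"],"c")
E
```

```text
0.05851078537726552
c needle deg 129.6 mm 10.80 [203. 196.]
```

View pics/d_c.png

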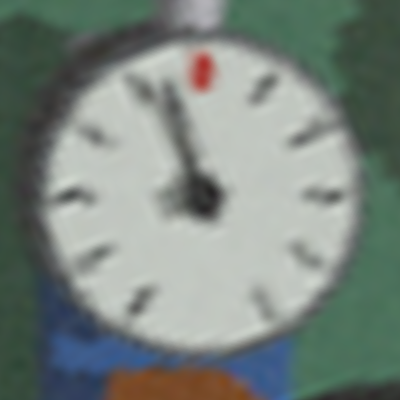

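Call:
apply_moves:
  series: [-1, 0.004, 0, 0, 0, 0, 0, -1, 0.003, 0, 0, 0, 0, 0, -1, 0, 0, 0, 0, 0, 0, -1, 0, 0, 0, 0, 0, 0]

```text
time: 10.22
position: [0.5216, -0.0721, 0.0882]
ee_rot: [[0.207, 0.978, -0.0], [0.978, -0.207, -0.004], [-0.004, 0.001, -1.0]]
ft_force: [-6.5, -9.2, 10.0]
gripper_width: 0.0228
grasp_force: 50.0
```

```bash
python3 - <<'E'
from h import *
s=bot.sense();print((s["position"][:2]-np.array([.5094,-.1309]))@[.206,.978]);read(s["position"],"d")
E
```

```text
0.06003174592468828
d needle deg 149.5 mm 12.46 [203. 199.]
```

Call:
apply_moves:
  series: [-0.5, 0, 0, 0, 0, 0, 0, 0, 0, 0, 0, 0, 0, 0, 1, 0, 0, 0, 0, 0, 0, 1, 0, 0, 0, 0, 0, 0, 1, 0, 0, 0, 0, 0, 0, 1, 0, 0, 0, 0, 0, 0, 1, 0, 0, -0.1, 0, 0, 0, 1, 0, 0, -0.12, 0, 0, 0, 1, 0, 0, -0.12, 0, 0, 0, 1, 0, 0, -0.12, 0, 0, 0, 1, 0, 0, 0, 0, 0, 0]

```text
time: 11.65
position: [0.5231, -0.0688, 0.2039]
ee_rot: [[0.205, 0.979, 0.004], [0.979, -0.205, -0.001], [-0.0, 0.004, -1.0]]
ft_force: [0.7, 0.5, -1.0]
gripper_width: 0.0856
grasp_force: 0.0
```

```bash
python3 - <<'E'
from h import *
s=bot.sense();print(s["position"]);p=read([.5216,-.0721],"e")
for c in ("top","scene","wrist"):
    if c!="top":p=bot.capture(c)
    for n in ("handle","dial","stone_axis","crank","knob_grip"):
        for q in bot.tip_of(p,n)[:2]:print(c,n,np.round(q["location"],1),round(q["score"],2),np.round(at(p,q["location"],Z[n]),4))
E
```

```text
[ 0.52314115 -0.06882189  0.20393334]
e needle deg 149.9 mm 12.49 [202. 199.]
top handle [353.8 267.2] 0.59 [ 0.5167 -0.0728  0.105 ]
top dial [328.6 257. ] 0.93 [ 0.5299 -0.0273  0.077 ]
top dial [272.6 233.9] 0.16 [0.5525 0.0886 0.077 ]
top stone_axis [271.6 234.1] 0.85 [0.5542 0.0909 0.0625]
top crank [277.1 240. ] 0.94 [0.5546 0.0782 0.    ]
top knob_grip [285.  209.2] 0.59 [0.5982 0.0741 0.112 ]
scene handle [180.3 276.5] 0.63 [ 0.5241 -0.0727  0.105 ]
scene dial [208.1 263.8] 0.58 [ 0.5327 -0.0234  0.077 ]
scene stone_axis [262.3 226.2] 0.75 [0.5555 0.0878 0.0625]
scene crank [261.3 245.7] 0.96 [0.5547 0.0837 0.    ]
scene knob_grip [277.3 229.5] 0.62 [0.5963 0.0734 0.112 ]
wrist handle [277.1 213.3] 0.93 [ 0.5208 -0.0717  0.105 ]
wrist handle [128.3  71.5] 0.21 [0.444  0.0449 0.105 ]
wrist dial [281.2 145.8] 0.81 [ 0.5335 -0.0267  0.077 ]
wrist dial [276.6   3.3] 0.42 [0.5503 0.0708 0.077 ]
```

Call:
apply_moves:
  series: [1, 0.154, 0.043, 0, 0, 0, 0, 1, 0.154, 0.043, 0, 0, 0, 0, 1, 0.154, 0.043, 0, 0, 0, 0, 1, 0.154, 0.043, 0, 0, 0, 0, 1, 0, 0, 0, 0, 0, 0, 1, 0, 0, 0, 0, 0, 0]

```text
time: 13.3
position: [0.5954, 0.0726, 0.2015]
ee_rot: [[0.205, 0.979, -0.0], [0.979, -0.205, -0.0], [-0.0, -0.0, -1.0]]
ft_force: [-0.2, -1.2, -0.6]
gripper_width: 0.0857
grasp_force: 0.0
```

```bash
python3 - <<'E'
from h import *
s=bot.sense();print(s["position"])
p=bot.capture("wrist");cv2.imwrite("pics/w3.png",p["image"])
for n in ("stone_axis","crank","knob_grip","whetstone"):
        for q in bot.tip_of(p,n)[:2]:print(n,np.round(q["location"],1),round(q["score"],2),np.round(at(p,q["location"],Z[n]),4))
E
```

```text
[0.59538952 0.072557   0.20148102]
stone_axis [225.  190.4] 0.9 [0.5527 0.0864 0.0625]
crank [234.7 174.7] 0.74 [0.5544 0.0882 0.    ]
knob_grip [276.6 214.3] 0.79 [0.5943 0.071  0.112 ]
whetstone [216.2  14.1] 0.96 [0.5728 0.2328 0.    ]
```

View pics/w3.png

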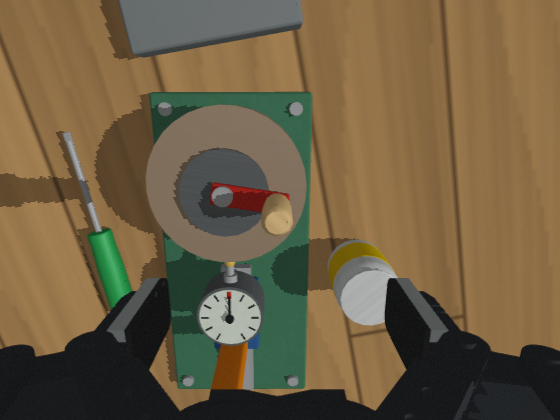

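Call:
apply_moves:
  series: [1, -0.006, -0.002, 0.1, 0, 0, 0, 1, 0, 0, 0.1, 0, 0, 0, 0.2, 0, 0, 0.11, 0, 0, 0, 0, 0, 0, 0.1, 0, 0, 0, -0.2, 0, 0, 0, 0, 0, 0, -0.5, 0, 0, 0, 0, 0, 0, -1, 0, 0, 0, 0, 0, 0, -1, 0, 0, 0, 0, 0, 0, -1, 0, 0, 0, 0, 0, 0, -1, 0, 0, 0, 0, 0, 0]
  newtons: 30

```text
time: 14.8
position: [0.5951, 0.0717, 0.1003]
ee_rot: [[0.205, 0.979, 0.001], [0.979, -0.205, -0.0], [-0.0, 0.001, -1.0]]
ft_force: [-4.5, -0.8, 5.8]
gripper_width: 0.02
grasp_force: 29.9
```

```bash
python3 - <<'E'
from h import *
s=bot.sense();print(s["position"],s["moment"])
read([.5216,-.0721],"f")
# waypoints: tool-axis shifts for steps of 10 deg either way about the axis
A=np.array([.555,.087]);k=s["position"][:2]-A
print(np.degrees(np.arctan2(k[1],k[0])),np.hypot(*k))
# stone vs flange centre in the wrist picture
im=cv2.imread("pics/w3.png");hsv=cv2.cvtColor(im,cv2.COLOR_BGR2HSV)
print(hsv[150,165],hsv[240,220],hsv[165,230],im[150,165])
E
```

```text
[0.59506007 0.07170165 0.10029989] [-0.21715606  0.83282044 -0.00345958]
f needle deg 114.2 mm 9.51 [202 196]
-20.901121955095448 0.04288179705679773
[ 16  72 128] [ 16  72 127] [105  13  81] [ 92 111 128]
```

```bash
python3 - <<'E'
from h import *
p=bot.capture("top");o=[cv2.resize(p["image"][100:340,150:450],(500,400)),cv2.resize(cv2.imread("pics/d_f.png"),(300,300))]
q=np.zeros((400,800,3),np.uint8);q[:,:500]=o[0];q[:300,500:]=o[1];cv2.imwrite("pics/g.png",q)
p=bot.capture("wrist");cv2.imwrite("pics/w4.png",p["image"])
E
```

```text
(no output)
```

View pics/g.png

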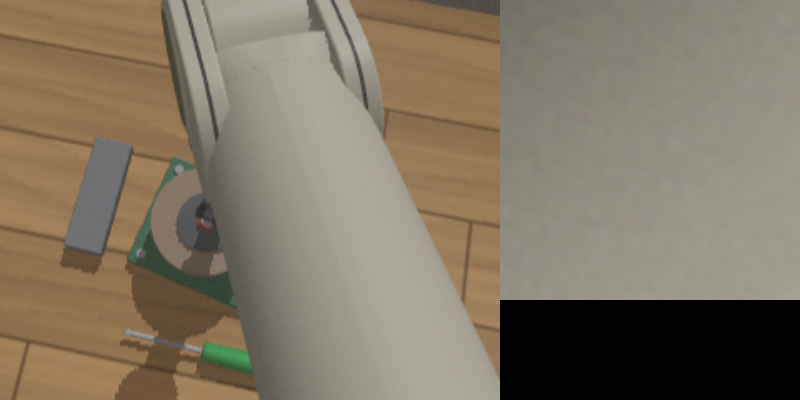

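View pics/w4.png

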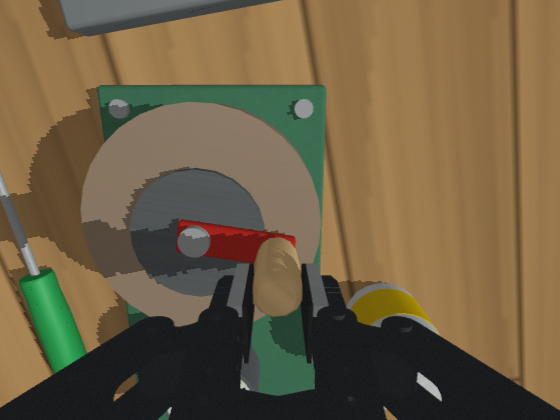

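```bash
python3 - <<'E'
from h import *
r=.043/.25
a=np.radians(np.arange(-9,262,10));P=np.c_[r*np.sin(a),r*np.cos(a)]
for i,d in enumerate(np.diff(P,axis=0)):print(-9+10*(i+1),np.round(d,3))
p=bot.capture("scene");im=dial(p,np.array([.5216,-.0721])+.047*np.array([.206,.978]),"pics/d_s.png");print(needle(im))
E
```

```text
1 [0.03  0.002]
11 [ 0.03  -0.003]
21 [ 0.029 -0.008]
31 [ 0.027 -0.013]
41 [ 0.024 -0.018]
51 [ 0.021 -0.022]
61 [ 0.017 -0.025]
71 [ 0.012 -0.027]
81 [ 0.007 -0.029]
91 [ 0.002 -0.03 ]
101 [-0.003 -0.03 ]
111 [-0.008 -0.029]
121 [-0.013 -0.027]
131 [-0.018 -0.024]
141 [-0.022 -0.021]
151 [-0.025 -0.017]
161 [-0.027 -0.012]
171 [-0.029 -0.007]
181 [-0.03  -0.002]
191 [-0.03   0.003]
201 [-0.029  0.008]
211 [-0.027  0.013]
221 [-0.024  0.018]
231 [-0.021  0.022]
241 [-0.017  0.025]
251 [-0.012  0.027]
261 [-0.007  0.029]
(np.float64(152.42248928343474), np.float64(12.701874106952895), (np.float64(190.0204081632653), np.float64(189.40816326530611)))
```

Call:
apply_moves:
  series: [-1, 0.03, 0.002, 0, 0, 0, 0, -1, 0.03, -0.003, 0, 0, 0, 0, -1, 0.029, -0.008, 0, 0, 0, 0, -1, 0.027, -0.013, 0, 0, 0, 0, -1, 0.024, -0.018, 0, 0, 0, 0, -1, 0, 0, 0, 0, 0, 0]

```text
time: 15.75
position: [0.5922, 0.1084, 0.1003]
ee_rot: [[0.204, 0.979, 0.001], [0.979, -0.204, -0.0], [-0.0, 0.001, -1.0]]
ft_force: [-4.5, -1.2, 7.0]
gripper_width: 0.0198
grasp_force: 29.9
```

```bash
cat >> h.py <<'E'
A=np.array([.555,.087])
def rd(tag):
    s=bot.sense();k=s["position"][:2]-A
    for _ in range(2):
        p=bot.capture("scene");im=dial(p,np.array([.5216,-.0721])+.047*np.array([.206,.978]),f"pics/d_{tag}.png");n=needle(im)
        print(tag,"psi %.1f r %.1f mm"%(np.degrees(np.arctan2(k[1],k[0]))%360+11.9,1e3*np.hypot(*k)),"needle %.2f"%n[1],np.round(n[2]),np.round(s["ft_force"],1))
E
python3 -c "
from h import *
rd('g1')"
```

```text
g1 psi 41.8 r 42.9 mm needle 12.97 [190. 190.] [-4.5 -1.2  7. ]
g1 psi 41.8 r 42.9 mm needle 12.96 [190. 189.] [-4.5 -1.2  7. ]
```

Call:
apply_moves:
  series: [-1, 0.021, -0.022, 0, 0, 0, 0, -1, 0.017, -0.025, 0, 0, 0, 0, -1, 0.012, -0.027, 0, 0, 0, 0, -1, 0.007, -0.029, 0, 0, 0, 0, -1, 0.002, -0.03, 0, 0, 0, 0, -1, -0.003, -0.03, 0, 0, 0, 0, -1, -0.008, -0.029, 0, 0, 0, 0, -1, 0, 0, 0, 0, 0, 0]

```text
time: 16.85
position: [0.5477, 0.1295, 0.1002]
ee_rot: [[0.205, 0.979, 0.001], [0.979, -0.205, -0.001], [-0.0, 0.002, -1.0]]
ft_force: [-1.0, -3.7, 9.1]
gripper_width: 0.0201
grasp_force: 30.2
```

```bash
python3 -c "
from h import *
rd('g2')"
```

```text
g2 psi 111.6 r 43.2 mm needle 17.05 [190. 189.] [-1.  -3.7  9.1]
g2 psi 111.6 r 43.2 mm needle 17.05 [190. 189.] [-1.  -3.7  9.1]
```

Call:
apply_moves:
  series: [-1, -0.013, -0.027, 0, 0, 0, 0, -1, -0.018, -0.024, 0, 0, 0, 0, -1, -0.022, -0.021, 0, 0, 0, 0, -1, 0, 0, 0, 0, 0, 0]

```text
time: 17.45
position: [0.5276, 0.1205, 0.1002]
ee_rot: [[0.205, 0.979, 0.002], [0.979, -0.205, -0.0], [0.0, 0.002, -1.0]]
ft_force: [-1.0, -2.5, 9.7]
gripper_width: 0.0197
grasp_force: 30.2
```

```bash
python3 -c "
from h import *
rd('g3')"
```

```text
g3 psi 141.2 r 43.3 mm needle 18.86 [190. 190.] [-1.  -2.5  9.7]
g3 psi 141.2 r 43.3 mm needle 18.86 [190. 190.] [-1.  -2.5  9.7]
```

Call:
apply_moves:
  series: [-1, -0.025, -0.017, 0, 0, 0, 0, -1, -0.027, -0.012, 0, 0, 0, 0, -1, -0.029, -0.007, 0, 0, 0, 0, -1, 0, 0, 0, 0, 0, 0]

```text
time: 18.05
position: [0.5147, 0.1026, 0.1002]
ee_rot: [[0.205, 0.979, 0.001], [0.979, -0.205, 0.0], [0.0, 0.001, -1.0]]
ft_force: [-1.3, -1.9, 10.3]
gripper_width: 0.0201
grasp_force: 30.3
```

```bash
python3 -c "
from h import *
rd('g4')"
```

```text
g4 psi 170.8 r 43.3 mm needle 20.00 [191. 190.] [-1.3 -1.9 10.3]
g4 psi 170.8 r 43.3 mm needle 20.01 [191. 190.] [-1.3 -1.9 10.3]
```

Call:
apply_moves:
  series: [-1, -0.03, -0.002, 0, 0, 0, 0, -1, -0.03, 0.003, 0, 0, 0, 0, -1, -0.029, 0.008, 0, 0, 0, 0, -1, 0, 0, 0, 0, 0, 0]

```text
time: 18.65
position: [0.5123, 0.0802, 0.1002]
ee_rot: [[0.205, 0.979, 0.001], [0.979, -0.205, -0.0], [0.0, 0.001, -1.0]]
ft_force: [-1.0, -3.7, 11.5]
gripper_width: 0.02
grasp_force: 30.4
```

```bash
python3 -c "
from h import *
rd('g5')"
```

```text
g5 psi 201.0 r 43.2 mm needle 20.21 [191. 190.] [-1.  -3.7 11.5]
g5 psi 201.0 r 43.2 mm needle 20.21 [191. 190.] [-1.  -3.7 11.5]
```

Call:
apply_moves:
  series: [-1, -0.027, 0.013, 0, 0, 0, 0, -1, -0.024, 0.018, 0, 0, 0, 0, -1, -0.021, 0.022, 0, 0, 0, 0, -1, 0, 0, 0, 0, 0, 0]

```text
time: 19.25
position: [0.5219, 0.0593, 0.1002]
ee_rot: [[0.205, 0.979, 0.001], [0.979, -0.205, -0.001], [-0.0, 0.002, -1.0]]
ft_force: [-1.3, -4.4, 11.2]
gripper_width: 0.0201
grasp_force: 30.3
```

```bash
python3 -c "
from h import *
rd('g6')
from scipy.optimize import curve_fit
x=np.array([-9,41.8,111.6,141.2,170.8]);y=np.array([12.70,12.97,17.05,18.86,20.0])
f=lambda x,a,b,c:a+b*np.cos(np.radians(x-c))
print(curve_fit(f,x,y,[16,4,190]))"
```

```text
g6 psi 231.8 r 43.1 mm needle 19.32 [190. 190.] [-1.3 -4.4 11.2]
g6 psi 231.8 r 43.1 mm needle 19.32 [190. 190.] [-1.3 -4.4 11.2]
(array([ 16.35335382,   3.90705896, 191.43195164]), array([[9.80181064e-05, 3.90940503e-05, 1.82369243e-03],
       [3.90940503e-05, 9.65029122e-05, 1.23747158e-03],
       [1.82369243e-03, 1.23747158e-03, 5.87383738e-02]]))
```

Call:
apply_moves:
  series: [-1, 0.021, -0.022, 0, 0, 0, 0, -1, 0.024, -0.018, 0, 0, 0, 0, -1, 0.027, -0.013, 0, 0, 0, 0, -1, 0.029, -0.008, 0, 0, 0, 0, -1, 0, 0, 0, 0, 0, 0, -1, 0, 0, 0, 0, 0, 0]

```text
time: 20.1
position: [0.5118, 0.0895, 0.1002]
ee_rot: [[0.203, 0.979, 0.002], [0.979, -0.203, 0.002], [0.002, 0.001, -1.0]]
ft_force: [-0.8, 3.3, 9.7]
gripper_width: 0.0201
grasp_force: 30.2
```

```bash
python3 -c "
from h import *
rd('g7')
from scipy.optimize import curve_fit
x=np.array([-9,41.8,111.6,141.2,170.8,201,231.8]);y=np.array([12.70,12.97,17.05,18.86,20.0,20.21,19.32])
f=lambda x,a,b,c:a+b*np.cos(np.radians(x-c))
print(curve_fit(f,x,y,[16,4,190])[0])"
```

```text
g7 psi 188.5 r 43.3 mm needle 20.33 [191. 190.] [-0.8  3.3  9.7]
g7 psi 188.5 r 43.3 mm needle 20.34 [191. 190.] [-0.8  3.3  9.7]
[ 16.35191496   3.90658496 191.38456049]
```

Call:
apply_moves:
  series: [-1, 0.03, -0.002, 0, 0, 0, 0, -1, 0.015, 0.002, 0, 0, 0, 0, -1, 0, 0, 0, 0, 0, 0, -1, -0.025, -0.002, 0, 0, 0, 0, -1, -0.03, 0.002, 0, 0, 0, 0, -1, 0, 0, 0, 0, 0, 0, -1, 0, 0, 0, 0, 0, 0]

```text
time: 21.08
position: [0.5117, 0.0853, 0.1002]
ee_rot: [[0.205, 0.979, 0.002], [0.979, -0.205, -0.0], [0.0, 0.002, -1.0]]
ft_force: [0.0, -3.2, 8.4]
gripper_width: 0.0202
grasp_force: 30.2
```

```bash
python3 -c "
from h import *
rd('g8')"
```

```text
g8 psi 194.2 r 43.3 mm needle 20.27 [191. 190.] [ 0.  -3.2  8.4]
g8 psi 194.2 r 43.3 mm needle 20.26 [191. 190.] [ 0.  -3.2  8.4]
```

Call:
apply_moves:
  series: [-1, 0.01, 0, 0, 0, 0, 0, -1, 0, 0, 0, 0, 0, 0, -1, 0, 0, 0, 0, 0, 0]

```text
time: 21.55
position: [0.5118, 0.088, 0.1002]
ee_rot: [[0.205, 0.979, 0.001], [0.979, -0.205, -0.0], [0.0, 0.001, -1.0]]
ft_force: [-2.8, -2.2, 11.6]
gripper_width: 0.0201
grasp_force: 30.4
```

```bash
python3 -c "
from h import *
rd('g9')"
```

```text
g9 psi 190.5 r 43.2 mm needle 20.27 [191. 190.] [-2.8 -2.2 11.6]
g9 psi 190.5 r 43.2 mm needle 20.28 [191. 190.] [-2.8 -2.2 11.6]
```

Call:
apply_moves:
  series: [-0.4, 0, 0, 0, 0, 0, 0, -0.2, 0, 0, 0, 0, 0, 0, 0.1, 0, 0, 0, 0, 0, 0, 0.3, 0, 0, 0, 0, 0, 0, 0.3, 0, 0, 0, 0, 0, 0, 0.3, 0, 0, 0, 0, 0, 0, 0.3, 0, 0, -0.06, 0, 0, 0, 0.3, 0, 0, -0.12, 0, 0, 0, 0.3, 0, 0, -0.15, 0, 0, 0, 0.3, 0, 0, -0.15, 0, 0, 0, 0.3, 0, 0, 0, 0, 0, 0]

```text
time: 23.02
position: [0.513, 0.0883, 0.2231]
ee_rot: [[0.205, 0.979, 0.006], [0.979, -0.205, 0.0], [0.001, 0.006, -1.0]]
ft_force: [-0.3, 0.0, -0.4]
gripper_width: 0.0558
grasp_force: 0.0
```

```bash
python3 - <<'E'
from h import *
rd('h1');print(bot.sense()["position"])
p=bot.capture("wrist");cv2.imwrite("pics/w9.png",p["image"])
for n in("knob_grip","stone_axis"):
    for q in bot.tip_of(p,n)[:1]:print(n,np.round(q["location"],1),round(q["score"],2),np.round(at(p,q["location"],Z[n]),4))
p=bot.capture("scene")
for n in("knob_grip","stone_axis","tin","driver","whetstone"):
    for q in bot.tip_of(p,n)[:1]:print(n,np.round(q["location"],1),round(q["score"],2),np.round(at(p,q["location"],Z[n]),4))
E
```

```text
h1 psi 190.2 r 42.0 mm needle 20.30 [191. 190.] [-0.3  0.  -0.4]
h1 psi 190.2 r 42.0 mm needle 20.30 [191. 190.] [-0.3  0.  -0.4]
[0.51149502 0.0876474  0.21974549]
knob_grip [275.6 206.2] 0.85 [0.51   0.0874 0.112 ]
stone_axis [322.2 182.4] 0.78 [0.5523 0.0873 0.0625]
knob_grip [237.4 192.3] 0.71 [0.5031 0.0926 0.112 ]
stone_axis [260.5 225.9] 0.87 [0.5527 0.0865 0.0625]
tin [270.1 333.5] 0.72 [ 0.6613 -0.0368  0.    ]
driver [189.9 215.2] 0.97 [0.4113 0.0588 0.    ]
whetstone [315.4 190.1] 0.7 [0.5666 0.2391 0.    ]
```

View pics/w9.png

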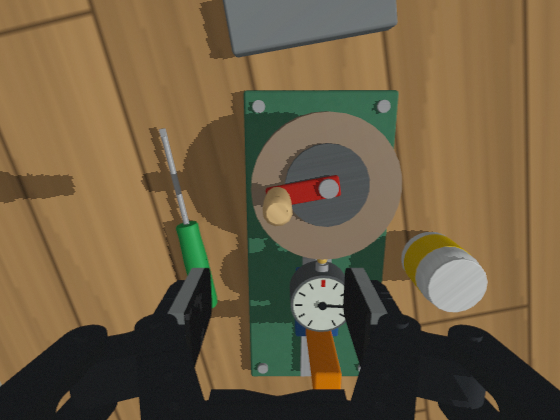

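The wrist picture shows the hand clear of the knob at (278,207) and the ball on the rim at (322,263). The needle points right, near (340,306), about 20.3 mm, which is the fitted peak. The loose items are where they were.

```bash
python3 -c "
from bench import bot
print(bot.sign_off())"
```

```text
the job is handed in; nothing more can be done
None
```

The job is handed in: the gauge was set at the red mid-scale mark (12.5 mm), then the stone was turned to its high spot, which a fit to seven readings puts within about 1° of where it stands. The plunger bears there at about 20.3 mm of 25, the hand is clear, and the whetstone, tin and screwdriver look unmoved in the pictures.

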